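Set up the bearing blow-off box

ROBOT

A 6-joint arm with a two-finger parallel gripper is mounted at the origin on the work surface. World frame = base frame: x ahead of the robot, y to its left, z up, the work surface at z = 0. Lengths are in m, angles in rad, forces in N, time in s.
With the tool pointing down it reaches from about 0.325 to 0.775 m from the base axis. Payload 5.5 kg.
Tool frame: the origin (TCP) lies midway between the tips of the shut fingers; the grasp point (between the pads) lies 19 mm behind it (ctrl.grip_depth is the distance from the TCP to the grasp point, in m); z points along the fingers, y is the line along which they close (so a half turn about z gives the same grasp; the last joint's range is limited). The gripper opens to 85 mm and grips with 20 to 120 N. Pads are 22 mm wide; open, the fingers measure 114 mm over their backs; the gripper's body (76 mm by 85 mm) begins 54 mm behind the grasp point. The pads swing forward as they close: fully open they stand 13 mm farther back than shut.
Start: joints at [-1.211, 0.091, 1.231, -0, 1.82, -0.057], TCP at [0.243, -0.549, 0.231] pointing down, gripper open.
Joint ranges: [-2.87, 2.87], [-0.86, 2.18], [0.17, 2.46], [-1.51, 4.65], [0.06, 2.69], [-2.65, 2.65]. Speed limits (rad/s): [2.57, 2.57, 3.01, 3.14, 3.14, 3.14].

INTERFACE

Orientations are given as a unit quaternion [x, y, z, w].
In Python, from cell import ctrl gives the robot as it stands.
- The arm moves only by the tool drive_tool, never from a script. Its argument "steps" is a list that holds one entry, the list of rows, each a list of 4 numbers: the shift along the tool's x, y, z in cm, then the turn about the tool's z in degrees. In form: [[[x, y, z, roll], ...]]. A call has 1 to 20 rows; each row shifts and turns the commanded pose from where the row before left it, along the tool's axes as they then stand; what a row does not reach is not made up. A row lasts 1/10 s, in which the tool goes at most 50 mm and 8.59 degrees, less where a joint would pass 70% of its speed; a pose out of reach is approached as far as the arm can. A call is refused whole if a number of a shift passes 5 or a number of a turn 8.59, either way. A call with a gripper value outside its range is refused whole. "hand" is the opening, from 0 (shut) to 1 (fully open), set as the call begins (left out, the last holds). The fingers move at their own pace and stop on an object; "force" is the grip in N (left out, the last holds). Time passes only in rows, so rows that do not move let the fingers close. It gives the time, the measured TCP pose, the force, the opening and the grip force at its end, in the units of the state.
- ctrl.get_obs(): the state, without advancing time (a new reading comes with each control period).
- ctrl.snapshot(name): name is "scene" or "top"; returns a dict with "img" (480x640x3 uint8, red, green, blue), "mtx" (3x3 intrinsics, pixels), "dist_coeffs" ([k1, k2, p1, p2, k3] as OpenCV has them; the pictures are not rectified), "rvec" (rotation vector, rad) and "tvec" (3), from world to camera coordinates, as OpenCV has them. Camera axes: x right, y down, z forward; pixel columns grow to the right and rows downward; lengths in m; the calibration is good to about 2 mm. A picture is of the moment at which its call begins. There is no depth.
- ctrl.sign_off(): hands the job in; it is judged then, once.
The state is a dict: "time": time; "joint_pos": joint angles; "joint_velocities": joint speeds; "joint_efforts": joint torques, N m; "eef_pos": TCP position; "tool_rot": TCP orientation; "ft_force": force on the tool from outside, world axes, zero at the start; "ft_torque": the same for the moment, N m; "width": opening from 0.0 (shut) to 1.0 (fully open); "grip_force": force on a finger pad.
Only numpy, scipy, OpenCV 4.12 (cv2) and the standard library are available. Lean on these libraries where they do the work, as an engineer would, in place of code of your own. Each camera call takes 0.05 s, during which the arm holds its last target. There are 200 camera calls.

TASK

Set up the blow-off box for the bearing housings: raise its lid to 75 degrees from closed as a deflector, then lay every black nylon bearing housing on the bench flat in the box, hub up. Then move the key from its wooden block into the key switch, push it fully home and turn it clockwise to its stop, and leave it there; only after that open the air valve to half, its lever 45 degrees from shut. Leave the other things on the bench where they are.

Things in the scene. Friction and masses are not known exactly. Their poses are not given: they have to be found in the camera images.
- box: grey steel open-topped blow-off box fixed to the bench, 210 (x) x 280 (y) x 70 mm high, walls and floor 5 mm. Origin: centre of its underside; its front (-x side) faces the robot, the lid hinge is along its far (+x) top edge
- lid (a joint): angle of the box's aluminium lid (210 x 280 x 5 mm), rad: 0 closed, grows as the front edge rises, stop at 1.9. Wanted: 75 degrees (1.31). The hinge is stiff (lifting takes about 4 to 5 N at the handle) and the lid stays where it is left
- lid_handle (a point): middle of the lid's handle: a round steel bar 12 mm thick and 100 mm long, parallel to the hinge, carried 45 mm beyond the lid's front edge by two rods 88 mm apart; 255 mm from the hinge line. With the lid closed it is about 73 mm above the bench and can be pinched from above
- lid_hinge (a point): point on the lid's hinge line, at its middle; the hinge line runs along the box's y axis
- housing1: black nylon bearing housing, 90 g, may be absent: a round flange 40 dia x 10 mm with a hub 26 dia on top of it, overall 34 mm high. Starts upright on the bench left of the box. Origin: centre of the flange's underside; z up along the hub
- housing2: black nylon bearing housing, 90 g, may be absent: a round flange 40 dia x 10 mm with a hub 26 dia on top of it, overall 34 mm high. Starts upright on the bench left of the box. Origin: centre of the flange's underside; z up along the hub
- housing3: black nylon bearing housing, 90 g, may be absent: a round flange 40 dia x 10 mm with a hub 26 dia on top of it, overall 34 mm high. Starts upright on the bench left of the box. Origin: centre of the flange's underside; z up along the hub
- housing4: black nylon bearing housing, 90 g, may be absent: a round flange 40 dia x 10 mm with a hub 26 dia on top of it, overall 34 mm high. Starts upright on the bench left of the box. Origin: centre of the flange's underside; z up along the hub
- housing5: black nylon bearing housing, 90 g, may be absent: a round flange 40 dia x 10 mm with a hub 26 dia on top of it, overall 34 mm high. Starts upright on the bench left of the box. Origin: centre of the flange's underside; z up along the hub
- keyblock: fixed wooden key block, 56 x 56 x 30 mm high, right of the box, with one upright slot through it in which the key stands. Origin: centre of its underside
- key: steel key, 60 g, standing upright in the key block: blade 16 (x) x 8 (y) x 26 mm long at the bottom (its last 5 mm narrowed to 11 x 4.5), a round shoulder 26 dia x 4 mm above it, then a flat bow 32 (x) x 12 (y) x 36 mm high as the grip; 66 mm overall. Origin: middle of the blade's bottom end; z up, x along the width of blade and bow. A half turn about z makes no difference
- switch: fixed key switch: a grey block 80 x 80 x 40 mm high with an aluminium lock cylinder 30 mm high on top (48 dia at its rim). Origin: centre of its underside. Switch and valve may change places
- cylinder (a joint): turn of the lock cylinder, rad: grows clockwise seen from above, stop (switched on) at 1.2, starts at 0 to 0.1; stays where it is left. Needs about 0.06 N m. The key has some play in it, up to 0.1 rad each way
- key_slot (a point): middle of the slot's mouth in the top of the lock cylinder, 70 mm above the bench. The slot is 17.6 (x) x 9.6 mm (y) with a 2 mm chamfer and 30 mm deep; x along its long side, turns with the cylinder, z up. With the key fully home its shoulder rests on the cylinder top and its origin is 26 mm below this point
- valve: fixed brass air ball valve on a 70 x 70 mm foot, a short pipe 100 mm long along its y axis at 34 mm height. Origin: centre of its underside
- lever (a joint): angle of the valve's lever, rad: 0 shut (lever points to the valve's -x, across the pipe), grows clockwise seen from above, fully open at 1.57; starts at 0 to 0.12. Wanted: half open, 45 degrees (0.785). Needs about 0.12 N m and stays where it is left
- lever_grip (a point): grip point of the lever, 70 mm from its turning axis and 20 mm from its tip, 64 mm above the bench: the lever is a straight steel bar 14 mm wide and 12 mm high with free space below; x of this point points from the grip to the axis
- lever_axis (a point): point on the lever's upright turning axis, at the height of the lever's middle
- collar: bystander, zinc-plated axle collar, a ring 40 dia x 16 mm lying flat. Origin: centre of its underside
- sleeve: bystander, yellow roller sleeve, a tube 60 dia x 90 mm standing on end behind the housings. Origin: centre of its underside
- shaft: bystander, grey steel roller shaft 20 dia x 300 mm lying behind the box. Origin: under its middle
- spanner: bystander, spanner 170 mm long lying at the front right. Origin: on its underside
- tin: bystander, white jar 70 dia x 80 mm standing behind on the right. Origin: centre of its underside
Mind the look-alikes: they are no part of the job. What is shaped like the housing5 but blue is not meant. Leave any green look-alike of the valve alone.

How it is judged:
By the outcome, as a careful person would: the job done as asked, in the order asked, and still so for the second after the job is handed in, with the robot touching nothing.
Of housing1, housing2, housing3, housing4, housing5 only 3 to 5 are there at a start; the rules pass over those that are not, and their reading is None.
At some moment in a run one of housing1, housing2, housing3, housing4, housing5 may be knocked a few centimetres aside while the robot is not near it.
It also fails if it takes over 210 s, if anything falls off the work surface, if the arm or the gripper's body presses on something with over 40 N, if the wrist force passes 120 N, or if a joint passes its speed limit or range.

## Working session

There is one attempt and no reset: what is moved stays moved. The work goes in short steps, Python scripts to look and compute and a tool call to move; the robot and the scene stay as the last step left them, time stands still between calls to the robot, and variables do not carry over. Pictures are saved under pics/ and viewed, at most 14 in all, crops included, and the job is handed in when it is done.

Besides the shell and the picture viewer there is one more tool, called after ">>>" as name(argument=value, ...) on one line, values as JSON. drive_tool: Moves the arm, as the interface text tells. Its arguments: {"type":"object","properties":{"steps":{"type":"array"},"hand":{"type":"number"},"force":{"type":"number"}},"required":["steps"]}

```bash
ls; mkdir -p pics; cat > h.py <<'E'
import numpy as np, cv2
from cell import ctrl
from scipy.spatial.transform import Rotation as R
def snap(n):
    s=ctrl.snapshot(n); s['img']=np.array(s['img']); return s
def save(img,f): cv2.imwrite('pics/'+f,cv2.cvtColor(img,cv2.COLOR_RGB2BGR))
def ray(s,uv):
    p=cv2.undistortPoints(np.array(uv,float).reshape(-1,1,2),s['mtx'],s['dist_coeffs']).reshape(-1,2)
    Rm=cv2.Rodrigues(np.array(s['rvec'],float))[0]; t=np.array(s['tvec'],float).reshape(3)
    d=np.c_[p,np.ones(len(p))]@Rm; return -Rm.T@t,d
def onz(s,uv,z):
    c,d=ray(s,uv); return c+d*((z-c[2])/d[:,2])[:,None]
def proj(s,P):
    return cv2.projectPoints(np.array(P,float).reshape(-1,3),np.array(s['rvec'],float),np.array(s['tvec'],float),s['mtx'],s['dist_coeffs'])[0].reshape(-1,2)
E
python3 - <<'E'
from h import *
for n in('top','scene'):
    s=snap(n); save(s['img'],n+'0.png'); print(n,ray(s,[[320,240]]))
o=ctrl.get_obs();print(o)
E
```

```text
pics
top (array([ 0.32282474, -0.08821532,  1.28462753]), array([[ 0.20356632, -0.01437805, -0.97897992]]))
scene (array([ 1.43206164, -0.46453776,  0.82068635]), array([[-0.71624261,  0.33499542, -0.61219169]]))
{'time': 0.1, 'joint_pos': array([-1.21071048e+00,  9.17893410e-02,  1.23181217e+00, -1.17227007e-05,
        1.81977409e+00, -5.67009558e-02]), 'joint_velocities': array([-2.21567620e-04, -1.86128759e-03, -9.37920720e-04, -8.25888037e-05,
       -3.70128958e-04, -7.92651497e-04]), 'joint_efforts': array([ 5.32217280e-03, -4.60215497e+01, -4.19218755e+01,  1.58830080e-04,
        1.06375187e-02, -1.45220582e-05]), 'eef_pos': array([ 0.24279812, -0.5483979 ,  0.2302341 ]), 'tool_rot': array([ 9.78364472e-01,  2.06886840e-01, -1.40328592e-04, -8.80378966e-04]), 'ft_force': array([-0.40294723,  0.73619793,  0.10497484]), 'ft_torque': array([ 0.01743979, -0.05079837,  0.01548628]), 'grip_force': 0.0, 'width': 0.9958068095155892}
```

View pics/top0.png

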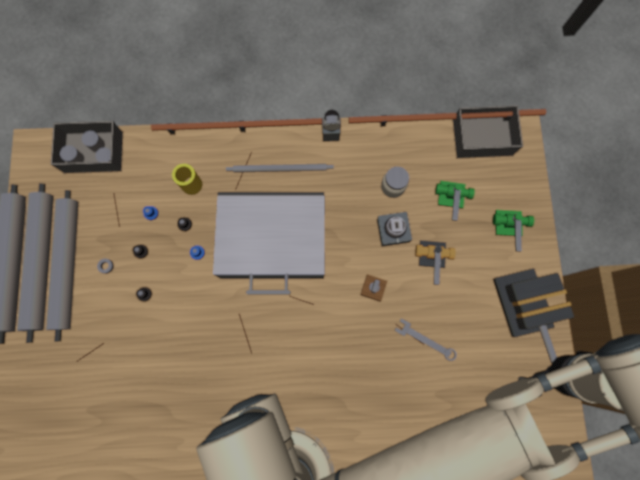

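View pics/scene0.png

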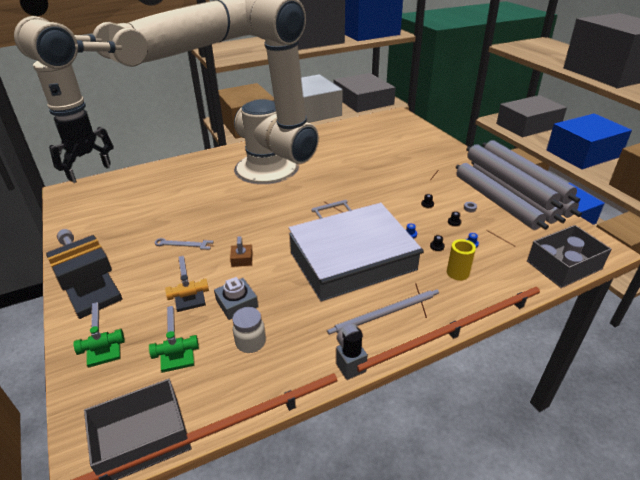

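The top view shows black housings at (184,224), (140,251) and (144,294). The blue look-alikes are at (151,213) and (197,253), and the collar is at (106,266). The brass valve is at (435,253), with green look-alikes at (455,195) and (514,222). The switch is at (395,227), the key block at (374,288) and the lid handle at (268,291). The black ones fit the housings and the brass one fits the valve, so I'll confirm both in one enlarged crop.

```bash
python3 - <<'E'
from h import *
s=snap('top');im=s['img']
a=cv2.resize(im[195:315,90:250],None,fx=5,fy=5,interpolation=cv2.INTER_CUBIC)
b=cv2.resize(im[175:315,345:485],None,fx=4.28,fy=4.28,interpolation=cv2.INTER_CUBIC)
save(a,'c1.png');save(b,'c2.png')
s2=snap('scene');i2=s2['img']
save(cv2.resize(i2[225:325,150:270],None,fx=6,fy=6,interpolation=cv2.INTER_CUBIC),'c3.png')
hsv=cv2.cvtColor(im,cv2.COLOR_RGB2HSV)
def blobs(m,z,mn=30):
    n,l,st,c=cv2.connectedComponentsWithStats(m.astype(np.uint8))
    for i in range(1,n):
        if mn<st[i,4]<5000: print(c[i].round(1),st[i],onz(s,[c[i]],z)[0].round(4))
roi=np.zeros(im.shape[:2],bool);roi[195:315,115:212]=1
print('black');blobs((im.max(2)<70)&roi,.015)
print('blue');blobs((hsv[...,0]>100)&(hsv[...,0]<130)&(hsv[...,1]>120)&roi,.015)
roi[:]=0;roi[230:300,405:470]=1
print('brass');blobs((hsv[...,0]>10)&(hsv[...,0]<22)&(hsv[...,1]>170)&roi,.034)
E
```

```text
black
[184.8 224.2] [178 218  13  13 110] [0.6455 0.2574 0.015 ]
[140.9 251.4] [134 245  14  13 114] [0.5751 0.3729 0.015 ]
[144.5 294.1] [137 288  14  13 113] [0.4607 0.3596 0.015 ]
blue
[150.7 212.9] [144 207  13  12 112] [0.6808 0.3501 0.015 ]
[197.2 252.6] [191 247  13  12 109] [0.5657 0.223  0.015 ]
brass
```

View pics/c1.png

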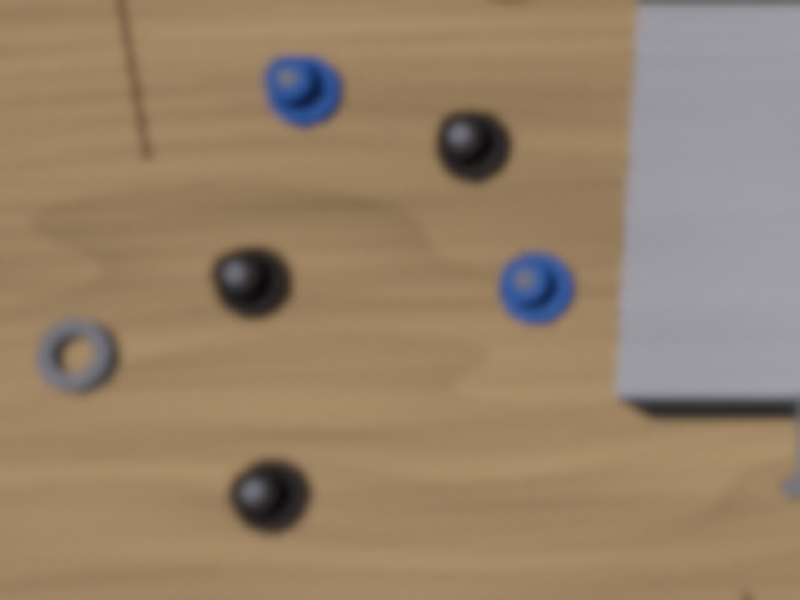

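View pics/c2.png

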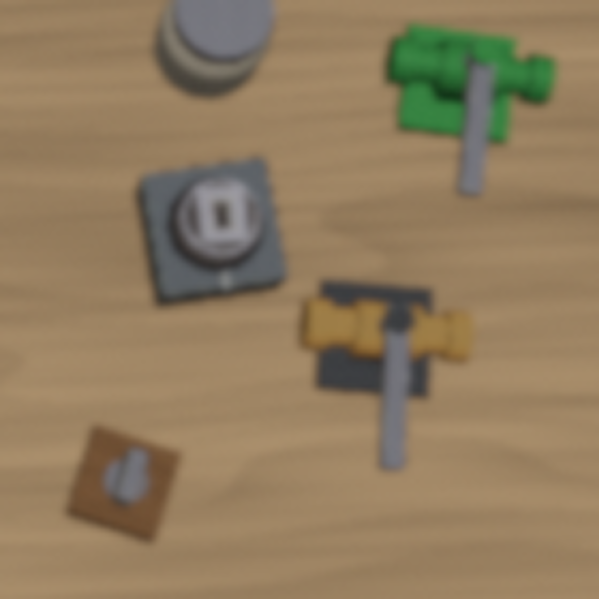

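View pics/c3.png

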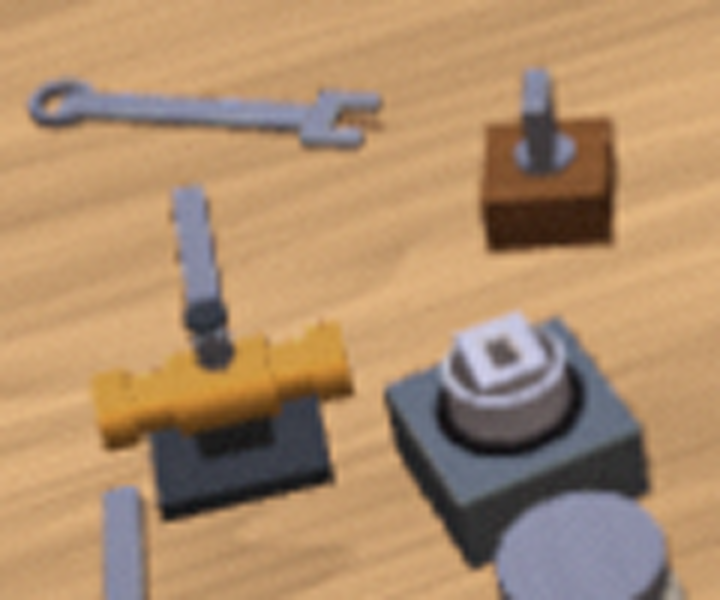

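The crops confirm it: the three black-bodied, hub-up parts are the housings (crop 1 at (473,145), (252,282), (270,495)), and the blue ones are look-alikes. In crop 2 the brass valve is at (390,330), the switch slot at (222,216), and the key bow at about (133,465). Next I'll measure these more precisely.

```bash
python3 - <<'E'
from h import *
s=snap('top');im=s['img'];g=cv2.cvtColor(im,cv2.COLOR_RGB2GRAY);hsv=cv2.cvtColor(im,cv2.COLOR_RGB2HSV)
def big(m,x0,x1,y0,y1):
    r=np.zeros(m.shape,np.uint8);r[y0:y1,x0:x1]=m[y0:y1,x0:x1]
    c=max(cv2.findContours(r,cv2.RETR_EXTERNAL,cv2.CHAIN_APPROX_NONE)[0],key=cv2.contourArea);return c
def show(n,c,z):
    bx=cv2.boxPoints(cv2.minAreaRect(c));M=cv2.moments(c)
    print(n,'cen',onz(s,[[M['m10']/M['m00'],M['m01']/M['m00']]],z)[0,:2].round(4));print(onz(s,bx,z)[:,:2].round(4).tolist(), bx.round(1).tolist())
c=big((hsv[...,1]<40)&(g>130),205,335,185,282);show('lid',c,.075)
ap=cv2.approxPolyDP(c,5,True);print(ap.reshape(-1,2).tolist(),onz(s,ap.reshape(-1,2),.075)[:,:2].round(4).tolist())
c=big((hsv[...,1]<60)&(g>90),240,300,286,300);show('handle',c,.073)
c=big((hsv[...,0]<15)&(hsv[...,1]>110)&(g<110),355,392,270,305)
show('block',cv2.convexHull(c),.030)
c=big((hsv[...,0]>11)&(hsv[...,0]<25)&(hsv[...,1]>160)&(im[...,0]>130),405,465,235,268);show('brass',c,.034)
c=big((hsv[...,1]<50)&(g>90),425,448,256,290);show('lever',c,.07)
c=big((hsv[...,1]<110)&(g<110),372,415,205,250);show('switchbase',cv2.convexHull(c),.040)
print(im[250:290:4,437].tolist(), im[215:245:3,381].tolist())
S=snap('scene')
for n,d,sl in(('c4',s,(205,260,370,420)),('c5',s,(268,310,355,395))):pass
up=lambda a,f:cv2.resize(a,None,fx=f,fy=f,interpolation=cv2.INTER_CUBIC)
a=up(im[210:240,380:412],12);b=up(im[272:304,358:390],12);i2=S['img']
c=up(i2[272:306,212:258],12)[:400,:400];d=up(i2[230:268,226:258],12)[:400,:400]
def pad(x): o=np.zeros((300,400,3),np.uint8);x=x[:300,:400];o[:x.shape[0],:x.shape[1]]=x;return o
a=up(im[212:237,380:413],12);b=up(im[275:300,358:391],12);c=up(i2[272:297,218:251],12);d=up(i2[232:257,226:259],12)
save(np.vstack([np.hstack([pad(a),pad(b)]),np.hstack([pad(c),pad(d)])]),'c4.png')
E
```

```text
lid cen [0.5934 0.0233]
[[0.7031, 0.1686], [0.6915, -0.1214], [0.4887, -0.1125], [0.5002, 0.1681]] [[213.0, 196.0], [324.0, 196.0], [324.0, 273.0], [213.0, 273.0]]
[[217, 197], [213, 273], [324, 273], [323, 196]] [[0.7, 0.1582], [0.5002, 0.1681], [0.4887, -0.1125], [0.6916, -0.1188]]
handle cen [0.4477 0.0312]
[[0.464, 0.0854], [0.4595, -0.0229], [0.4394, -0.0223], [0.4439, 0.0856]] [[246.0, 286.0], [289.0, 286.0], [289.0, 294.0], [246.0, 294.0]]
block cen [ 0.4512 -0.2403]
[[0.4358, -0.2054], [0.4861, -0.2254], [0.4669, -0.2753], [0.417, -0.2549]] [[360.29998779296875, 294.1000061035156], [366.79998779296875, 274.6000061035156], [386.29998779296875, 281.1000061035156], [379.79998779296875, 300.6000061035156]]Traceback (most recent call last):
  File "<stdin>", line 14, in <module>
  File "<stdin>", line 5, in big
ValueError: max() iterable argument is empty
```

```bash
python3 - <<'E'
from h import *
s=snap('top');im=s['img'];S=snap('scene');i2=S['img']
up=lambda a:cv2.resize(a,(400,300),interpolation=cv2.INTER_CUBIC)
a=up(im[212:236,380:412]);b=up(im[275:299,358:390]);c=up(i2[272:296,218:250]);d=up(i2[232:256,226:258])
save(np.vstack([np.hstack([a,b]),np.hstack([c,d])]),'c4.png')
hsv=cv2.cvtColor(im,cv2.COLOR_RGB2HSV)
print(im[250:254,420:450:3].tolist(),im[262:290:4,437].tolist())
E
```

```text
[[[157, 125, 71], [157, 125, 71], [157, 125, 71], [147, 116, 65], [148, 118, 70], [72, 68, 66], [59, 60, 63], [103, 87, 66], [155, 123, 70], [156, 123, 69]], [[156, 125, 70], [157, 125, 70], [156, 124, 71], [149, 118, 66], [147, 118, 69], [77, 74, 72], [64, 65, 67], [119, 98, 69], [156, 125, 71], [157, 125, 70]], [[156, 124, 69], [157, 124, 69], [155, 123, 69], [149, 118, 65], [150, 119, 68], [93, 88, 84], [79, 79, 83], [135, 110, 74], [156, 125, 71], [157, 125, 70]], [[155, 121, 66], [154, 119, 65], [151, 118, 64], [149, 118, 65], [153, 122, 68], [108, 101, 95], [101, 101, 107], [144, 118, 79], [156, 124, 69], [157, 125, 71]]] [[115, 116, 123], [115, 115, 122], [116, 116, 123], [116, 117, 123], [117, 117, 124], [118, 117, 124], [159, 134, 101]]
```

View pics/c4.png

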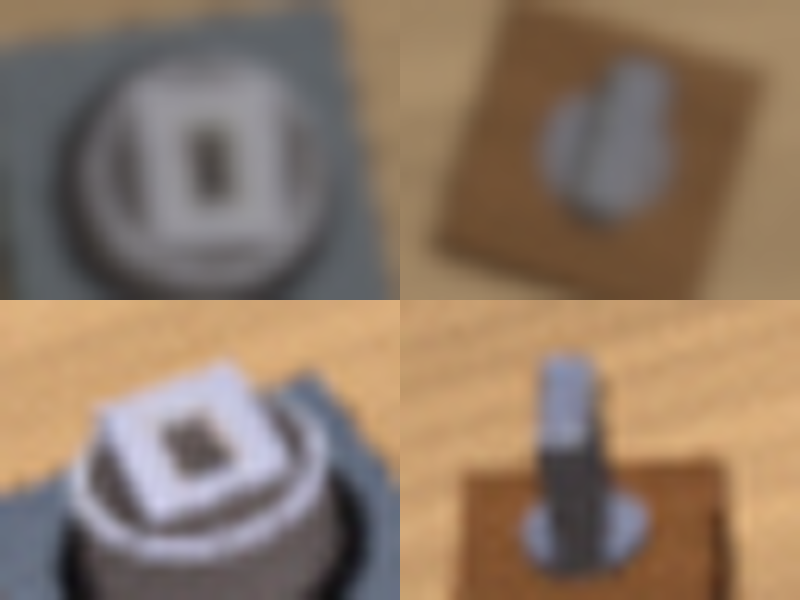

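The tiles show the slot centre at (396.5,224.7) in the top image and (232.9,282.9) in the scene image. The plate's edges show its turn, and the bow's top face is visible in the scene tile between (543,58) and (600,145).

```bash
cat >> h.py <<'E'
def tri(s,a,S,b):
    c1,d1=ray(s,[a]);c2,d2=ray(S,[b]);d1=d1[0];d2=d2[0]
    t=np.linalg.lstsq(np.c_[d1,-d2],c2-c1,rcond=None)[0];p=c1+d1*t[0];q=c2+d2*t[1];return (p+q)/2,np.linalg.norm(p-q)
def yaw(v): return np.degrees(np.arctan2(v[1],v[0])).round(1)
def go(x,y,z,a=None):
    "shift in tool axes (cm) and turn (deg) so that TCP is at x,y,z and tool y at world angle a (mod 180)"
    o=ctrl.get_obs();Rm=R.from_quat(o['tool_rot']).as_matrix();d=Rm.T@(np.array([x,y,z])-o['eef_pos'])*100
    ty=np.degrees(np.arctan2(Rm[1,1],Rm[0,1]));t=0 if a is None else (ty-a+90)%180-90
    print('shift',d.round(2),'turn',np.round(t,1),'tooly',ty.round(1),'j6',np.degrees(o['joint_pos'][5]).round(1),'pos',o['eef_pos'].round(4),'F',o['ft_force'].round(1),'w',round(o['width'],3),'t',o['time'])
E
python3 - <<'E'
from h import *
s=snap('top');S=snap('scene');im=s['img'];hsv=cv2.cvtColor(im,cv2.COLOR_RGB2HSV);g=im.max(2)
t=lambda u,v,x0,y0:[(u+.5)/12.5-.5+x0,(v+.5)/12.5-.5+y0]
sl=t(212,165,380,212),t(192,142,218,272)
print('slot',onz(s,[sl[0]],.07),onz(S,[sl[1]],.07),tri(s,sl[0],S,sl[1]))
q=onz(S,[t(*p,218,272) for p in((103,105),(232,60),(285,160),(160,223))],.07);print('plate',q[:,:2].round(4).tolist(),'mean',q.mean(0),[yaw(q[(i+1)%4]-q[i]) for i in range(4)],np.linalg.norm(np.roll(q,-1,0)-q,axis=1))
q=onz(s,[t(*p,380,212) for p in((140,80),(275,80),(283,238),(153,240))],.07);print('plate top',q.mean(0),[yaw(q[(i+1)%4]-q[i]) for i in range(4)])
q=onz(S,[t(*p,226,232) for p in((543,58),(590,56),(600,140),(545,145))],.07);q=onz(S,[t(p[0]-400,p[1],226,232) for p in((543,58),(590,56),(598,140),(545,145))],.07)
print('bow',q[:,:2].round(4).tolist(),'mean',q.mean(0),[yaw(q[(i+1)%4]-q[i]) for i in range(4)],np.linalg.norm(np.roll(q,-1,0)-q,axis=1))
# shoulder ellipse (z .034) centre, both
print('shoulder',onz(s,[t(207,158,358,275)],.034),onz(S,[t(187,235,226,232)],.034))
# lever in top
m=((hsv[...,1]<45)&(g>95)).astype(np.uint8);r=np.zeros_like(m);r[256:290,428:446]=m[256:290,428:446]
ys,xs=np.nonzero(r);l=cv2.fitLine(np.c_[xs,ys].astype(np.float32),cv2.DIST_L2,0,.01,.01).ravel()
print(ys.min(),ys.max(),l)
P=[[l[2]+l[0]/l[1]*(y-l[3]),y] for y in(256,ys.max()+.5)]
q=onz(s,P,.07);print('lever',q,yaw(q[1]-q[0]))
m=((hsv[...,0]>12)&(hsv[...,0]<25)&(hsv[...,1]>128)).astype(np.uint8);r=np.zeros_like(m);r[235:270,410:460]=m[235:270,410:460]
ys,xs=np.nonzero(r);l=cv2.fitLine(np.c_[xs,ys].astype(np.float32),cv2.DIST_L2,0,.01,.01).ravel();q=onz(s,[[l[2]-20*l[0],l[3]-20*l[1]],[l[2]+20*l[0],l[3]+20*l[1]]],.034)
print('pipe',xs.min(),xs.max(),l,q,yaw(q[0]-q[1]))
go(.4435,.030,.12,-2.5)
E
```

```text
slot [[ 0.60771297 -0.30601911  0.07      ]] [[ 0.60890201 -0.30798139  0.07      ]] (array([ 0.60781512, -0.30699755,  0.06873143]), np.float64(0.0015425570472219693))
plate [[0.5913, -0.3201], [0.5902, -0.2941], [0.6216, -0.2938], [0.6274, -0.32]] mean [ 0.60763498 -0.30699416  0.07      ] [np.float64(92.5), np.float64(0.6), np.float64(-77.4), np.float64(-179.9)] [0.02598531 0.03133675 0.02687429 0.03606791]
plate top [ 0.60892399 -0.3062586   0.07      ] [np.float64(-92.4), np.float64(178.5), np.float64(88.6), np.float64(0.4)]
bow [[0.4385, -0.243], [0.4424, -0.2338], [0.471, -0.2415], [0.4676, -0.2519]] mean [ 0.45486355 -0.24257592  0.07      ] [np.float64(66.9), np.float64(-15.0), np.float64(-108.2), np.float64(163.0)] [0.00998995 0.02958954 0.01101095 0.030395  ]
shoulder [[ 0.45190645 -0.24192123  0.034     ]] [[ 0.45551255 -0.24335543  0.034     ]]
256 284 [ 5.0697476e-02 -9.9871403e-01  4.3682318e+02  2.6973172e+02]
lever [[ 0.52140863 -0.40451785  0.07      ]
 [ 0.44874799 -0.39415436  0.07      ]] 171.9
pipe 416 454 [9.9584121e-01 9.1105744e-02 4.3390967e+02 2.5178505e+02] [[ 0.54591771 -0.35348415  0.034     ]
 [ 0.5319489  -0.45723536  0.034     ]] 82.3
shift [ 41.77 -44.79  11.13] turn -63.6 tooly -66.1 j6 -3.2 pos [ 0.2429 -0.5486  0.2312] F [0.6 0.3 0.3] w 0.999 t 0.45
```

>>> drive_tool(steps=[[[2.8,-3,0,0],[2.8,-3,0,0],[2.8,-3,0,0],[2.8,-3,0,0],[2.8,-3,0,0],[2.8,-3,0,0],[2.8,-3,0,0],[2.8,-3,0,0],[2.8,-3,0,0],[2.8,-3,0,0],[2.8,-3,0,0],[2.8,-3,0,0],[2.8,-3,0,0],[2.8,-3,0,0],[2.6,-2.8,0,0],[0,0,0,0],[0,0,0,0]]])

```text
time: 2.15
eef_pos: [0.4437, 0.0307, 0.2312]
tool_rot: [0.978, 0.208, -0.0, 0.0]
ft_force: [0.0, 0.3, 0.3]
width: 1.005
grip_force: 0.0
```

>>> drive_tool(steps=[[[0,0,0,-8],[0,0,0,-8],[0,0,0,-8],[0,0,0,-8],[0,0,0,-8],[0,0,0,-8],[0,0,0,-8],[0,0,0,-7.6],[0,0,3,0],[0,0,3,0],[0,0,3,0],[0,0,2.1,0],[0,0,0,0],[0,0,0,0]]])

```text
time: 3.55
eef_pos: [0.4437, 0.0292, 0.121]
tool_rot: [0.723, 0.691, 0.0, 0.0]
ft_force: [-0.2, -0.1, 0.9]
width: 1.0
grip_force: 0.0
```

```bash
python3 - <<'E'
from h import *
s=snap('top');S=snap('scene')
go(.4435,.030,.056,-2.5)
for n,d in(('t',s),('s',S)):
    p=proj(d,[.4435,.03,.073])[0];x,y=p.astype(int);print(p)
a=cv2.resize(S['img'][150:270,270:430],(800,600),interpolation=cv2.INTER_CUBIC);save(a,'c5.png')
E
```

```text
shift [ 0.04 -0.13  6.63] turn -0.1 tooly -2.6 j6 2.0 pos [0.4446 0.0296 0.1223] F [ 0.6 -0.2 -0.4] w 1.003 t 3.65
[268.13700994 293.2297422 ]
[329.63369967 209.7311567 ]
```

View pics/c5.png

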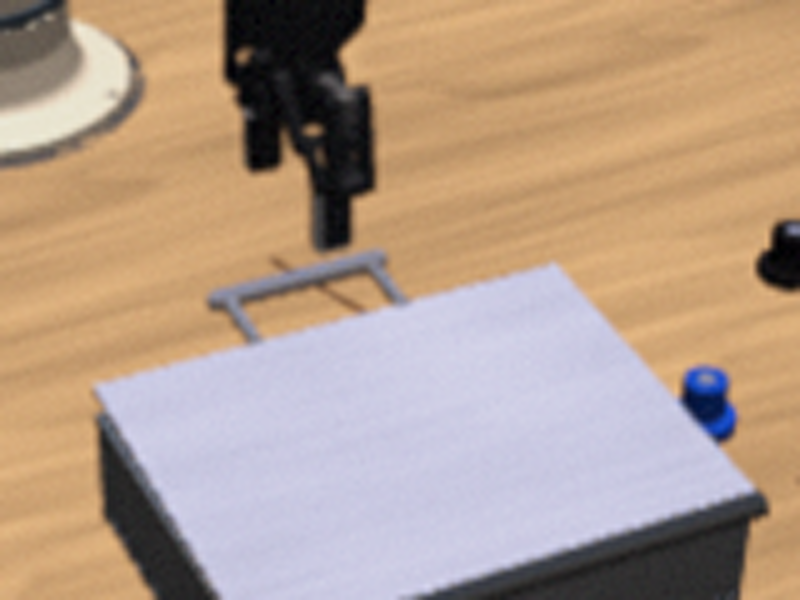

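The handle bar's middle is at crop (297,279), which is scene pixel (329.4,205.8). I'll triangulate that with its top-image position.

```bash
python3 - <<'E'
from h import *
s=snap('top');S=snap('scene')
for v in(291,291.7,292.4):print(tri(s,[268,v],S,[329.2,205.6]))
print(onz(S,[[329.2,205.6]],.073),onz(s,[[268,291.7]],.073))
P=S['img'];print(P[200:215,329].mean(1).round())
E
```

```text
(array([0.4470432 , 0.02782533, 0.08994226]), np.float64(0.0016119393716526429))
(array([0.44553328, 0.0282461 , 0.08886487]), np.float64(0.0010094472120761135))
(array([0.44402158, 0.02866727, 0.08778664]), np.float64(0.00040618641505001834))
[[0.42404713 0.03840918 0.073     ]] [[0.44735488 0.03026921 0.073     ]]
[151. 155. 154. 149. 144. 142. 113.  88. 124. 155. 156. 154. 155. 160.
 168.]
```

>>> drive_tool(steps=[[[0,0,0,0],[0,0,0,0],[0,0,0,0],[0,0,2,0],[0,0,2,0],[0,0,1.6,0],[0,0,0,0],[0,0,0,0]]], hand=0.4, force=40)

```text
time: 4.55
eef_pos: [0.4437, 0.0303, 0.0645]
tool_rot: [0.722, 0.691, -0.0, -0.0]
ft_force: [0.4, -0.3, 0.7]
width: 0.4
grip_force: 0.0
```

>>> drive_tool(steps=[[[0,0,0,0],[0,0,0,0],[0,0,0,0],[0,0,0,0],[0,0,0,0],[0,0,0,0]]], hand=0)

```text
time: 5.15
eef_pos: [0.4459, 0.0302, 0.066]
tool_rot: [0.722, 0.691, 0.002, 0.002]
ft_force: [6.5, 0.4, -1.9]
width: 0.126
grip_force: 38.9
```

```bash
python3 - <<'E'
from h import *
go(.4435,.030,.066,-2.5)
S=snap('scene');save(cv2.resize(S['img'][150:270,270:430],(800,600),interpolation=cv2.INTER_CUBIC),'c6.png')
E
```

```text
shift [-0.03 -0.24 -0.01] turn -0.0 tooly -2.5 j6 2.0 pos [0.4459 0.0302 0.066 ] F [ 6.5  0.4 -1.9] w 0.126 t 5.15
```

View pics/c6.png

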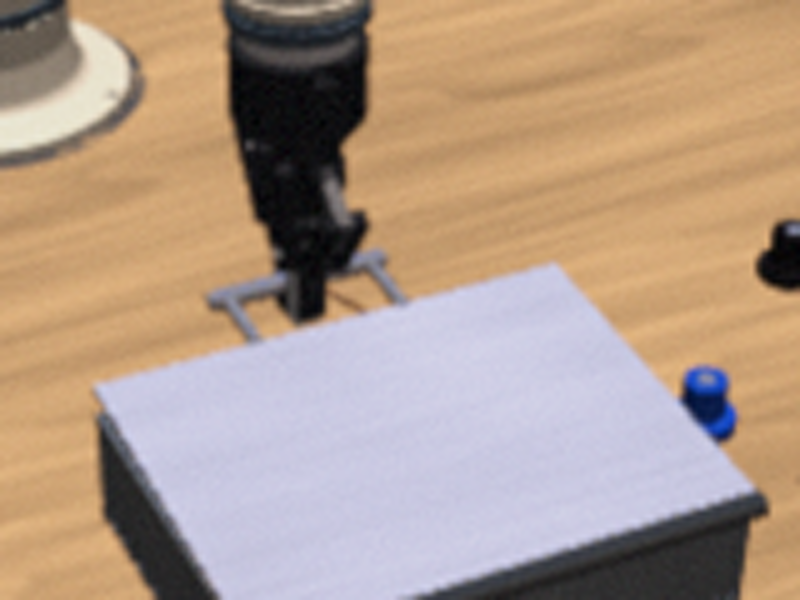

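Bar gripped (opening 0.126, about 11 mm, grip 39 N). Next is the arc.

```bash
python3 - <<'E'
import numpy as np
a=np.linspace(.055,1.31,20);y=-25.5*np.cos(a);z=-25.5*np.sin(a)
Y=np.round(np.diff(np.round(y,1)),1);Z=np.round(np.diff(np.round(z,1)),1)
print([[0,p,q,0] for p,q in zip(Y.tolist(),Z.tolist())],Y.sum(),Z.sum())
E
```

```text
[[0, 0.2, -1.7, 0], [0, 0.2, -1.6, 0], [0, 0.4, -1.7, 0], [0, 0.5, -1.6, 0], [0, 0.6, -1.6, 0], [0, 0.7, -1.5, 0], [0, 0.7, -1.5, 0], [0, 0.9, -1.4, 0], [0, 1.0, -1.4, 0], [0, 1.1, -1.3, 0], [0, 1.1, -1.3, 0], [0, 1.2, -1.1, 0], [0, 1.3, -1.1, 0], [0, 1.4, -1.0, 0], [0, 1.4, -0.9, 0], [0, 1.5, -0.8, 0], [0, 1.5, -0.7, 0], [0, 1.6, -0.5, 0], [0, 1.6, -0.5, 0]] 18.900000000000002 -23.2
```

>>> drive_tool(steps=[[[0,0.4,-1.7,0],[0,0.2,-1.6,0],[0,0.4,-1.7,0],[0,0.5,-1.6,0],[0,0.6,-1.6,0],[0,0.7,-1.5,0],[0,0.7,-1.5,0],[0,0.9,-1.4,0],[0,1.0,-1.4,0],[0,1.1,-1.3,0],[0,1.1,-1.3,0],[0,1.2,-1.1,0],[0,1.3,-1.1,0],[0,1.4,-1.0,0],[0,1.4,-0.9,0],[0,1.5,-0.8,0],[0,1.5,-0.7,0],[0,1.6,-0.5,0],[0,1.6,-0.5,0],[0,0,0,0]]])

```text
time: 7.2
eef_pos: [0.6358, 0.0222, 0.3004]
tool_rot: [0.722, 0.692, 0.002, 0.002]
ft_force: [-0.1, 1.4, 7.0]
width: 0.119
grip_force: 40.8
```

>>> drive_tool(steps=[[[0,0,0,0],[0,0,0,0]]])

```text
time: 7.4
eef_pos: [0.6352, 0.0222, 0.3003]
tool_rot: [0.722, 0.692, 0.002, 0.002]
ft_force: [0.7, 0.8, 5.3]
width: 0.118
grip_force: 40.7
```

```bash
python3 - <<'E'
from h import *
o=ctrl.get_obs();p=o['eef_pos'];print(p,o['ft_force'],o['width'])
hx=.7005
for zz in(.019,.021): print(np.degrees(np.arctan2(p[2]+zz-.0725,hx-p[0])),np.hypot(p[2]+zz-.0725,hx-p[0]))
S=snap('scene');s=snap('top');save(S['img'],'s7.png')
E
```

```text
[0.63522315 0.02221653 0.30025741] [0.68631141 0.7508059  5.2549155 ] 0.11753536355314488
75.18247976815206 0.2552455428386644
75.29643060311831 0.2571795419251878
```

View pics/s7.png

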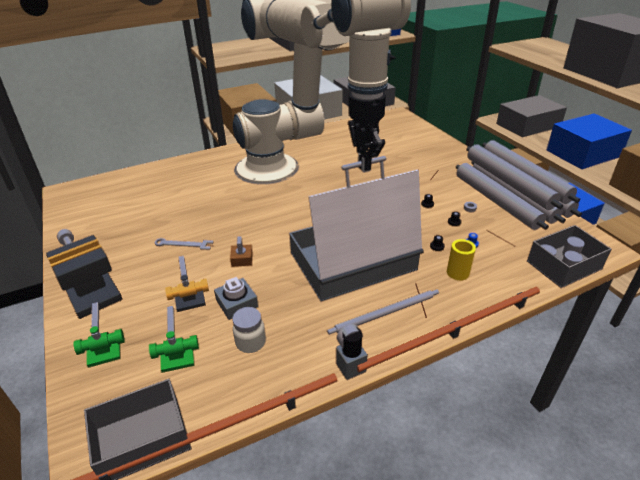

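The lid is up, with the handle pixels near (365,163), and the geometry gives 75.2°. Releasing.

>>> drive_tool(steps=[[[0,0,0,0],[0,0,0,0],[0,0,0,0],[0,0,0,0],[0,0,-2,0],[0,0,-2,0],[0,0,-2,0],[3,-2,0,0],[3,-2,0,0],[3,-2,0,0],[3,-1,0,0],[3,0,0,0],[3,0,0,0],[3,0,0,0],[2.5,0,0,0],[0,0,0,0]]], hand=0.35)

```text
time: 9.1
eef_pos: [0.5745, 0.2626, 0.355]
tool_rot: [0.721, 0.693, -0.001, -0.001]
ft_force: [0.4, 0.1, -0.3]
width: 0.346
grip_force: 0.0
```

```bash
cat >> h.py <<'E'
def black():
    s=snap('top');im=s['img'];roi=np.zeros(im.shape[:2],bool);roi[185:330,85:212]=1
    n,l,st,c=cv2.connectedComponentsWithStats(((im.max(2)<70)&roi).astype(np.uint8))
    for i in range(1,n):
        if st[i,4]>30: print('blk',c[i].round(1),st[i],onz(s,[c[i]],.015)[0].round(4))
    return s
E
python3 - <<'E'
from h import *
S=snap('scene');s=black()
go(.646,.257,.10,-2.5)
A=cv2.resize(S['img'][130:210,320:430],(800,582),interpolation=cv2.INTER_CUBIC)
B=s['img'][190:310,200:340];B=cv2.resize(B,(600,514),interpolation=cv2.INTER_CUBIC)
save(np.hstack([cv2.resize(A,(400,291)),cv2.resize(B,(340,291))]),'c8.png')
print(proj(s,[[.6345,.022,.319]]),proj(S,[[.6345,.022,.319]]))
E
```

```text
blk [126.8 200.7] [114 185  27  44 519] [0.718  0.4157 0.015 ]
blk [101.9 215.7] [ 88 208  25  18 187] [0.6781 0.481  0.015 ]
blk [184.8 224.4] [178 218  13  13 106] [0.645  0.2572 0.015 ]
shift [ 0.04  7.14 25.57] turn 0.0 tooly -2.5 j6 23.7 pos [0.5749 0.2598 0.3558] F [-0.5  0.1  0.5] w 0.352 t 9.2
[[258.42074559 190.5634611 ]] [[364.59433992 161.76903051]]
```

View pics/c8.png

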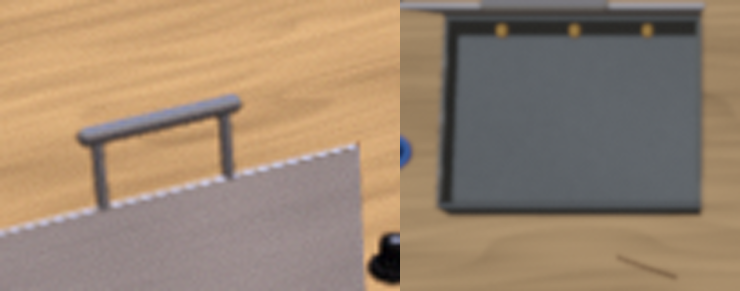

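The bar's middle is at scene pixel (363.5,162.7) against a predicted (364.6,161.8), so the lid held at about 75°. The box interior is empty and clear. Now the first housing, at (184.8,224.4).

>>> drive_tool(steps=[[[0,3.5,4,0],[0,3.6,4,0],[0,0,4.5,0],[0,0,4.5,0],[0,0,4.5,0],[0,0,4,0],[0,0,3,0],[0,0,3,0],[0,0,2,0],[0,0,1,0],[0,0,0,0],[0,0,0,0]]], hand=0.55, force=30)

```text
time: 10.4
eef_pos: [0.642, 0.2564, 0.018]
tool_rot: [0.723, 0.691, 0.001, 0.0]
ft_force: [-0.2, -0.1, 0.1]
width: 0.551
grip_force: 0.0
```

>>> drive_tool(steps=[[[0,0,0,0],[0,0,0,0],[0,0,0,0],[0,0,0,0],[0,0,0,0],[0,0,0,0]]], hand=0)

```text
time: 11.0
eef_pos: [0.6427, 0.257, 0.0192]
tool_rot: [0.722, 0.691, 0.002, 0.001]
ft_force: [1.1, -1.4, 6.2]
width: 0.285
grip_force: 29.7
```

>>> drive_tool(steps=[[[0,0,-2,0],[0,0,-4,0],[0,0,-4,0],[0,-2.7,0,0],[0,-2.7,0,0],[0,-2.8,0,0],[-3,0,0,0],[-3,0,0,0],[-3,0,0,0],[-3,0,0,0],[-3,0,0,0],[0,0,0,0],[0,0,0,0],[0,0,0,0]]])

```text
time: 12.4
eef_pos: [0.5527, 0.1113, 0.1165]
tool_rot: [0.722, 0.692, 0.0, -0.0]
ft_force: [0.2, -0.2, -0.8]
width: 0.286
grip_force: 29.9
```

```bash
python3 - <<'E'
from h import *
go(.5543,.1108,.024,-2.5)
S=snap('scene');s=snap('top')
A=S['img'][170:290,300:460]
save(np.hstack([cv2.resize(A,(400,300),interpolation=2),cv2.resize(s['img'][190:290,190:323],(400,300),interpolation=2)]),'c9.png')
E
```

```text
shift [-0.04  0.17  9.25] turn 0.0 tooly -2.5 j6 10.4 pos [0.5527 0.1113 0.1165] F [ 0.2 -0.2 -0.8] w 0.286 t 12.4
```

View pics/c9.png

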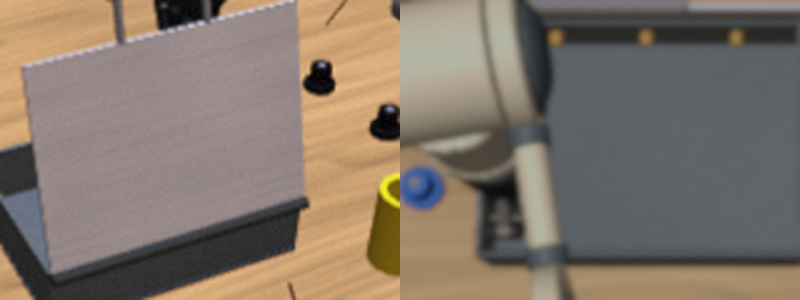

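The housing is held (Fz about −0.8 N) over the left part of the box. Lowering it.

>>> drive_tool(steps=[[[0,0,2,0],[0,0,2.5,0],[0,0,2.5,0],[0,0,1,0],[0,0,0.5,0],[0,0,0.3,0],[0,0,0.3,0],[0,0,0,0],[0,0,0,0]]])

```text
time: 13.4
eef_pos: [0.5532, 0.1105, 0.0263]
tool_rot: [0.723, 0.691, 0.001, 0.0]
ft_force: [0.9, -0.3, -1.6]
width: 0.291
grip_force: 30.0
```

>>> drive_tool(steps=[[[0,0,0.2,0],[0,0,0.1,0],[0,0,0,0],[0,0,0,0]]])

```text
time: 13.8
eef_pos: [0.5534, 0.1106, 0.0242]
tool_rot: [0.722, 0.691, 0.001, 0.001]
ft_force: [-2.2, 0.3, 4.9]
width: 0.29
grip_force: 30.5
```

>>> drive_tool(steps=[[[0,0,0,0],[0,0,0,0],[0,0,0,0],[0,0,0,0],[0,0,-1,0],[0,0,-3,0],[0,0,-4,0],[0,0,-3,0],[4,0,0,0],[4,0,0,0],[4,0,0,0],[4,0,0,0],[4,0,0,0],[0,0,0,0],[0,0,0,0]]], hand=0.5)

```text
time: 15.3
eef_pos: [0.5613, 0.311, 0.1327]
tool_rot: [0.722, 0.692, -0.0, 0.0]
ft_force: [-0.3, -0.9, 0.3]
width: 0.498
grip_force: 0.0
```

```bash
python3 - <<'E'
from h import *
s=black();im=s['img']
m=np.zeros(im.shape[:2],bool);m[200:282,212:330]=1
n,l,st,c=cv2.connectedComponentsWithStats(((im.max(2)<45)&m).astype(np.uint8))
for i in range(1,n):
    if st[i,4]>15:print('box',st[i],onz(s,[c[i]],.02)[0].round(4))
go(.575,.373,.10,-2.5);go(.4607,.3596,.10,-2.5)
S=snap('scene');i=S['img'];m=np.zeros(i.shape[:2],bool);m[185:265,418:480]=1
n,l,st,c=cv2.connectedComponentsWithStats(((i.max(2)<60)&m).astype(np.uint8))
for k in range(1,n):
    if st[k,4]>15:print('sc',st[k],onz(S,[c[k]],.015)[0].round(4))
E
```

```text
blk [116.7 198.2] [104 185  22  30 292] [0.726  0.4433 0.015 ]
blk [142.  232.1] [134 212  19  48 407] [0.628  0.3718 0.015 ]
blk [124.1 250.1] [118 246  12  10  56] [0.5807 0.4177 0.015 ]
box [218 200  20  72 169] [0.6369 0.1536 0.02  ]
box [246 200  22   3  66] [0.7015 0.0619 0.02  ]
box [276 200  22   3  65] [ 0.6981 -0.0202  0.02  ]
box [306 200  15   3  44] [ 0.6953 -0.0918  0.02  ]
box [235 253   8   8  29] [0.5465 0.1099 0.02  ]
shift [6.35 1.07 3.27] turn 0.0 tooly -2.5 j6 28.4 pos [0.5616 0.3101 0.1328] F [-0.9 -0.1 -0.4] w 0.501 t 15.35
shift [  4.51 -10.29   3.27] turn 0.0 tooly -2.5 j6 28.4 pos [0.5616 0.3101 0.1328] F [-0.9 -0.1 -0.4] w 0.501 t 15.35
sc [441 185   7   6  31] [0.4211 0.4612 0.015 ]
sc [471 185   9   6  25] [0.4657 0.5553 0.015 ]
sc [422 195  12  13 101] [0.4656 0.3615 0.015 ]
sc [448 212  13  14 117] [0.582 0.373 0.015]
```

>>> drive_tool(steps=[[[3.2,0.5,0,0],[3.2,0.6,0,0],[0,0,4,0],[0,0,3,0],[0,0,2,0],[0,0,1.5,0],[0,0,1,0],[0,0,0,0],[0,0,0,0]]], hand=0.55)

```text
time: 16.3
eef_pos: [0.576, 0.3737, 0.0188]
tool_rot: [0.723, 0.691, 0.001, 0.0]
ft_force: [1.1, -0.0, 1.4]
width: 0.55
grip_force: 0.0
```

>>> drive_tool(steps=[[[0,0,0,0],[0,0,0,0],[0,0,0,0],[0,0,0,0],[0,0,0,0],[0,0,0,0]]], hand=0)

```text
time: 16.9
eef_pos: [0.5763, 0.3743, 0.0196]
tool_rot: [0.722, 0.691, 0.002, 0.0]
ft_force: [1.0, -0.1, 6.0]
width: 0.29
grip_force: 29.8
```

>>> drive_tool(steps=[[[0,0,-2,0],[0,0,-4,0],[0,0,-4,0],[0,0,-1,0],[-5,0,0,0],[-5,0,0,0],[-5,0,0,0],[-5,0,0,0],[-5,0,0,0],[-5,0,0,0],[-4,0,0,0],[0,0,0,0],[0,0,0,0],[0,0,0,0]]])

```text
time: 18.3
eef_pos: [0.5602, 0.035, 0.1269]
tool_rot: [0.722, 0.692, -0.0, -0.001]
ft_force: [0.4, -0.7, -0.9]
width: 0.289
grip_force: 29.7
```

```bash
python3 - <<'E'
from h import *
go(.5506,.0259,.0235,-2.5)
E
```

```text
shift [-0.96 -0.91 10.34] turn 0.0 tooly -2.5 j6 2.6 pos [0.5602 0.035  0.1269] F [ 0.4 -0.7 -0.9] w 0.289 t 18.3
```

>>> drive_tool(steps=[[[-1,-0.9,0,0],[0,0,2.5,0],[0,0,2.5,0],[0,0,2.5,0],[0,0,1.3,0],[0,0,0.5,0],[0,0,0.4,0],[0,0,0.4,0],[0,0,0.1,0],[0,0,0,0],[0,0,0,0]]])

```text
time: 19.4
eef_pos: [0.5514, 0.0245, 0.0261]
tool_rot: [0.722, 0.691, 0.0, 0.0]
ft_force: [-0.3, -0.5, -1.2]
width: 0.286
grip_force: 29.8
```

>>> drive_tool(steps=[[[0,0,0.2,0],[0,0,0.1,0],[0,0,0,0],[0,0,0,0]]])

```text
time: 19.8
eef_pos: [0.5515, 0.0244, 0.0245]
tool_rot: [0.723, 0.691, 0.001, 0.001]
ft_force: [-3.7, -0.4, 7.4]
width: 0.285
grip_force: 30.5
```

>>> drive_tool(steps=[[[0,0,0,0],[0,0,0,0],[0,0,0,0],[0,0,0,0],[0,0,-1,0],[0,0,-3,0],[0,0,-4,0],[0,0,-3,0],[5,-2,0,0],[5,-2,0,0],[5,-2,0,0],[5,-2,0,0],[5,-1,0,0],[3,-1,0,0],[0,0,0,0],[0,0,0,0]]], hand=0.5)

```text
time: 21.4
eef_pos: [0.4684, 0.2936, 0.133]
tool_rot: [0.722, 0.692, 0.0, 0.0]
ft_force: [0.8, 0.1, -0.0]
width: 0.499
grip_force: 0.0
```

```bash
python3 - <<'E'
from h import *
s=black();im=s['img']
m=np.zeros(im.shape[:2],bool);m[205:270,224:320]=1
n,l,st,c=cv2.connectedComponentsWithStats(((im.max(2)<45)&m).astype(np.uint8))
for i in range(1,n):
    if st[i,4]>15:print('box',st[i],onz(s,[c[i]],.02)[0].round(4))
S=snap('scene');i=S['img'];m=np.zeros(i.shape[:2],bool);m[185:265,418:480]=1
n,l,st,c=cv2.connectedComponentsWithStats(((i.max(2)<60)&m).astype(np.uint8))
for k in range(1,n):
    if st[k,4]>15:print('sc',st[k],onz(S,[c[k]],.015)[0].round(4))
go(.4607,.3596,.018,-2.5)
E
```

```text
blk [122.8 246.9] [107 226  31  47 440] [0.5894 0.4216 0.015 ]
blk [148.1 272.1] [140 252  18  47 403] [0.5185 0.3522 0.015 ]
box [235 253   8   8  28] [0.5465 0.1098 0.02  ]
box [266 254  10   6  24] [0.5436 0.0252 0.02  ]
sc [471 185   9   6  24] [0.4659 0.5557 0.015 ]
sc [422 195  12  13 101] [0.4656 0.3615 0.015 ]
sc [418 251   5   9  16] [0.6657 0.1879 0.015 ]
shift [ 6.69 -1.13 11.48] turn -0.1 tooly -2.6 j6 31.0 pos [0.469  0.2923 0.1328] F [-0.6  0.3  1.1] w 0.5 t 21.5
```

>>> drive_tool(steps=[[[3.3,-0.6,0,0],[3.4,-0.5,0,0],[0,0,4,0],[0,0,3,0],[0,0,2,0],[0,0,1.5,0],[0,0,1,0],[0,0,0,0],[0,0,0,0]]], hand=0.55)

```text
time: 22.4
eef_pos: [0.4613, 0.3605, 0.0186]
tool_rot: [0.723, 0.691, 0.001, 0.0]
ft_force: [0.6, -0.3, 0.1]
width: 0.552
grip_force: 0.0
```

>>> drive_tool(steps=[[[0,0,0,0],[0,0,0,0],[0,0,0,0],[0,0,0,0],[0,0,0,0],[0,0,0,0]]], hand=0)

```text
time: 23.0
eef_pos: [0.4615, 0.3611, 0.0193]
tool_rot: [0.722, 0.691, 0.001, 0.0]
ft_force: [1.0, -1.1, 5.2]
width: 0.289
grip_force: 29.8
```

>>> drive_tool(steps=[[[0,0,-2,0],[0,0,-4,0],[0,0,-4,0],[0,0,-1,0],[-5,1,0,0],[-5,1,0,0],[-5,1,0,0],[-5,1,0,0],[-5,1,0,0],[-5,1,0,0],[-5,1,0,0],[-5,1,0,0],[-2,0,0,0],[0,0,0,0],[0,0,0,0],[0,0,0,0]]])

```text
time: 24.6
eef_pos: [0.5206, -0.0536, 0.127]
tool_rot: [0.722, 0.692, -0.0, -0.001]
ft_force: [0.2, 0.3, -0.3]
width: 0.289
grip_force: 29.7
```

```bash
python3 - <<'E'
from h import *
go(.5469,-.059,.0242,-2.5)
E
```

```text
shift [-0.44  2.66 10.27] turn 0.1 tooly -2.4 j6 -7.2 pos [ 0.5206 -0.0536  0.127 ] F [ 0.2  0.3 -0.3] w 0.289 t 24.6
```

>>> drive_tool(steps=[[[-0.4,2.7,0,0],[0,0,2.5,0],[0,0,2.5,0],[0,0,2.5,0],[0,0,1.3,0],[0,0,0.5,0],[0,0,0.4,0],[0,0,0.4,0],[0,0,0.2,0],[0,0,0.1,0],[0,0,0,0],[0,0,0,0]]])

```text
time: 25.8
eef_pos: [0.548, -0.0601, 0.0243]
tool_rot: [0.723, 0.691, 0.0, 0.0]
ft_force: [-0.1, 0.4, 3.1]
width: 0.291
grip_force: 30.1
```

```bash
python3 - <<'E'
from h import *
go(.5469,-.059,.0242,-2.5)
E
```

```text
shift [ 0.1  -0.12  0.01] turn -0.0 tooly -2.5 j6 -7.3 pos [ 0.548  -0.0601  0.0243] F [-0.1  0.4  3.1] w 0.291 t 25.8
```

>>> drive_tool(steps=[[[0,0,0,0],[0,0,0,0],[0,0,0,0],[0,0,0,0],[0,0,-1,0],[0,0,-3,0],[0,0,-4,0],[0,0,-4,0],[0,0,-2,0],[-3,-2,0,0],[-3,-2,0,0],[-3,-2,0,0],[-3,-2,0,0],[-3,-1,0,0],[-3,0,0,0],[0,0,0,0],[0,0,0,0]]], hand=0.5)

```text
time: 27.5
eef_pos: [0.4497, -0.2361, 0.164]
tool_rot: [0.723, 0.691, 0.0, 0.0]
ft_force: [0.2, -0.8, -0.4]
width: 0.504
grip_force: 0.0
```

```bash
python3 - <<'E'
from h import *
s=snap('top');S=snap('scene')
A=cv2.resize(s['img'][185:305,95:335],(800,400),interpolation=2);B=cv2.resize(S['img'][170:270,280:500],(440,200),interpolation=2)
o=np.zeros((600,800,3),np.uint8);o[:400]=A;o[400:,:440]=B
# lid yaw/handle, key close-up from scene
o[400:,440:]=cv2.resize(S['img'][228:268,206:278],(360,200),interpolation=2)
save(o,'c10.png')
go(.4535,-.242,.12,-108)
E
```

```text
shift [-0.68  0.37  4.39] turn -74.5 tooly -2.5 j6 -29.0 pos [ 0.45   -0.2351  0.1639] F [-0.2 -0.3  0. ] w 0.497 t 27.6
```

View pics/c10.png

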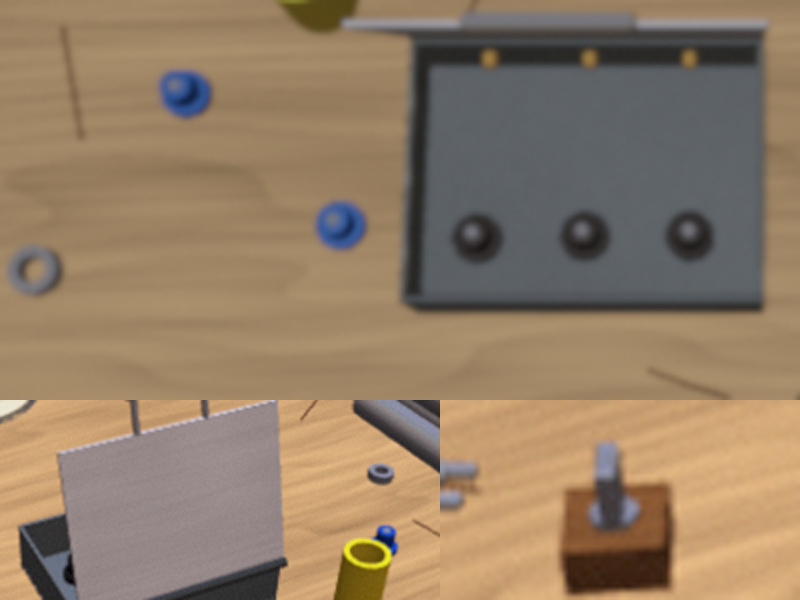

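All three housings stand hub up in the box (crop (478,237), (585,235), (690,235)), and only the blue look-alikes and the collar are left on the bench. On to the key, whose bow is at (605,470) in the lower-right tile.

>>> drive_tool(steps=[[[-0.7,0.4,0,0],[0,0,0,-8.3],[0,0,0,-8.3],[0,0,0,-8.3],[0,0,0,-8.3],[0,0,0,-8.3],[0,0,0,-8.3],[0,0,0,-8.3],[0,0,0,-8.3],[0,0,0,-7.6],[0,0,3,0],[0,0,0,0],[0,0,0,0],[0,0,0,0]]], hand=0.45)

```text
time: 29.0
eef_pos: [0.454, -0.243, 0.1347]
tool_rot: [0.161, 0.987, -0.0, 0.001]
ft_force: [-0.2, -0.3, 0.8]
width: 0.45
grip_force: 0.0
```

```bash
python3 - <<'E'
from h import *
go(.4535,-.242,.040,71.5)
E
```

```text
shift [0.09 0.08 9.47] turn -0.0 tooly 71.5 j6 -103.4 pos [ 0.454  -0.243   0.1347] F [-0.2 -0.3  0.8] w 0.45 t 29.0
```

>>> drive_tool(steps=[[[0.1,0.1,3,0],[0,0,3,0],[0,0,2,0],[0,0,1,0],[0,0,0.4,0],[0,0,0,0],[0,0,0,0]]])

```text
time: 29.7
eef_pos: [0.4537, -0.2422, 0.0411]
tool_rot: [0.161, 0.987, -0.0, 0.001]
ft_force: [-0.4, 0.2, 0.7]
width: 0.451
grip_force: 0.0
```

>>> drive_tool(steps=[[[0,0,0,0],[0,0,0,0],[0,0,0,0],[0,0,0,0],[0,0,0,0],[0,0,0,0]]], hand=0, force=60)

```text
time: 30.3
eef_pos: [0.4535, -0.2421, 0.0406]
tool_rot: [0.161, 0.987, -0.0, 0.001]
ft_force: [-0.0, 0.2, 6.8]
width: 0.128
grip_force: 58.9
```

```bash
python3 - <<'E'
from h import *
go(.4535,-.242,.040,71.5);print(ctrl.get_obs()['ft_torque'])
E
```

```text
shift [-0.    0.01  0.06] turn -0.0 tooly 71.5 j6 -103.4 pos [ 0.4535 -0.2421  0.0406] F [-0.   0.2  6.8] w 0.128 t 30.3
[ 0.05819231 -0.00432652 -0.035461  ]
```

>>> drive_tool(steps=[[[0,0,-1,0],[0,0,-2,0],[0,0,-3,0],[0,0,-3,0],[0,0,-2,0],[0,0,0,-6.3],[0,0,0,-6.3],[0,0,0,-6.4],[0,0,0,0],[0,0,0,0],[0,0,0,0]]])

```text
time: 31.4
eef_pos: [0.4527, -0.2417, 0.1494]
tool_rot: [-0.003, 1.0, 0.0, -0.0]
ft_force: [0.6, 1.3, -0.4]
width: 0.131
grip_force: 59.2
```

```bash
python3 - <<'E'
from h import *
go(.608,-.3065,.15,90.5)
E
```

```text
shift [-15.49  -6.58  -0.07] turn -0.1 tooly 90.4 j6 -122.2 pos [ 0.4527 -0.2417  0.1494] F [ 0.6  1.3 -0.4] w 0.131 t 31.4
```

>>> drive_tool(steps=[[[-3,-1.3,0,0],[-3,-1.3,0,0],[-3,-1.3,0,0],[-3,-1.3,0,0],[-3.5,-1.4,0,0],[0,0,0,0],[0,0,0,0],[0,0,0,0],[0,0,0,0]]])

```text
time: 32.3
eef_pos: [0.6078, -0.3062, 0.151]
tool_rot: [-0.004, 1.0, -0.0, 0.001]
ft_force: [-0.6, -0.1, -0.9]
width: 0.131
grip_force: 59.2
```

```bash
python3 - <<'E'
from h import *
go(.608,-.3065,.15,90.5)
s=snap('top');S=snap('scene')
# predicted slot/key tip pixels in scene crop
x0,y0=215,240
a=cv2.resize(S['img'][y0:y0+60,x0:x0+60],(600,600),interpolation=2)
o=ctrl.get_obs();p=o['eef_pos']
for n,q in(('slot',[.608,-.3065,.07]),('tip',[p[0],p[1],p[2]-.0366]),('bowtop',[p[0],p[1],p[2]+.0294])):
    print(n,((proj(S,q)[0]-[x0,y0]+.5)*10).round())
save(a,'c11.png')
E
```

```text
shift [-0.02 -0.03  0.1 ] turn -0.0 tooly 90.5 j6 -120.1 pos [ 0.6078 -0.3062  0.151 ] F [-0.6 -0.1 -0.9] w 0.131 t 32.3
slot [189. 430.]
tip [164. 287.]
bowtop [125.  62.]
```

View pics/c11.png

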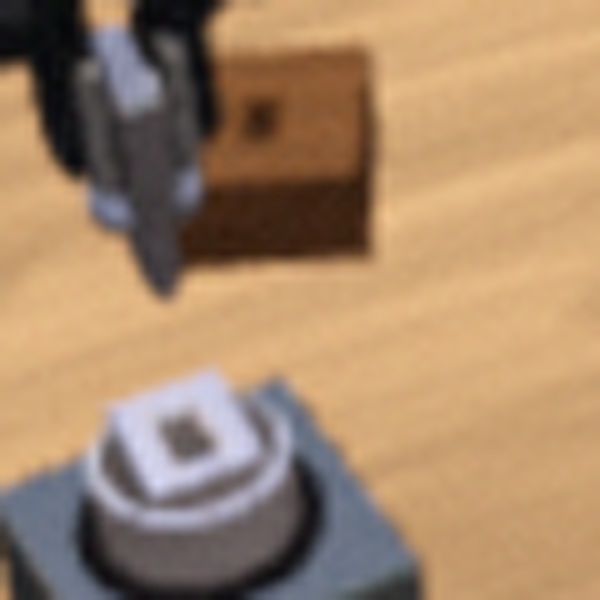

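The key tip is at crop (163,292) against a predicted (164,287). The slot is at (187,436) against (189,430). The residual is the same for both, so the key is aligned with the slot. Lowering gently.

>>> drive_tool(steps=[[[0,0,2,0],[0,0,2,0],[0,0,0.4,0],[0,0,0.3,0],[0,0,0.3,0],[0,0,0.2,0],[0,0,0.2,0],[0,0,0,0],[0,0,0,0]]])

```text
time: 33.3
eef_pos: [0.6085, -0.3065, 0.0957]
tool_rot: [-0.004, 1.0, -0.0, 0.0]
ft_force: [-0.4, 0.2, -0.5]
width: 0.128
grip_force: 59.2
```

>>> drive_tool(steps=[[[0,0,0.3,0],[0,0,0.3,0],[0,0,0.3,0],[0,0,0.3,0],[0,0,0.2,0],[0,0,0,0],[0,0,0,0]]])

```text
time: 34.0
eef_pos: [0.6084, -0.3064, 0.0815]
tool_rot: [-0.004, 1.0, 0.0, -0.0]
ft_force: [-0.2, -1.3, 0.5]
width: 0.134
grip_force: 59.3
```

```bash
python3 - <<'E'
from h import *
go(.608,-.3065,.0806,90.5);print(ctrl.get_obs()['ft_torque'])
E
```

```text
shift [ 0.04 -0.01  0.09] turn -0.0 tooly 90.5 j6 -120.1 pos [ 0.6084 -0.3064  0.0815] F [-0.2 -1.3  0.5] w 0.134 t 34.0
[-0.03866814 -0.00192193 -0.01706015]
```

>>> drive_tool(steps=[[[0,0,0.1,0],[0,0,0.1,0],[0,0,0.1,0],[0,0,0,0],[0,0,0,0]]])

```text
time: 34.5
eef_pos: [0.6086, -0.3065, 0.0807]
tool_rot: [-0.004, 1.0, -0.0, 0.001]
ft_force: [-3.1, 0.3, 7.5]
width: 0.127
grip_force: 60.3
```

>>> drive_tool(steps=[[[0,0,0,7],[0,0,0,7],[0,0,0,7],[0,0,0,7],[0,0,0,7],[0,0,0,7],[0,0,0,7],[0,0,0,5],[0,0,0,0],[0,0,0,0]]])

```text
time: 35.5
eef_pos: [0.6088, -0.3069, 0.0807]
tool_rot: [0.45, 0.893, -0.0, 0.001]
ft_force: [-2.1, 0.0, 6.6]
width: 0.13
grip_force: 60.2
```

```bash
python3 - <<'E'
from h import *
go(.608,-.3065,.0806,28);print(ctrl.get_obs()['ft_torque'])
E
```

```text
shift [ 0.08 -0.04  0.01] turn 8.5 tooly 36.5 j6 -66.1 pos [ 0.6088 -0.3069  0.0807] F [-2.1  0.   6.6] w 0.13 t 35.5
[0.03918934 0.4195078  0.02122276]
```

>>> drive_tool(steps=[[[0,0,0,3],[0,0,0,3],[0,0,0,3],[0,0,0,3],[0,0,0,0],[0,0,0,0]]])

```text
time: 36.1
eef_pos: [0.6088, -0.3069, 0.0807]
tool_rot: [0.541, 0.841, -0.0, 0.001]
ft_force: [-2.3, 0.2, 6.5]
width: 0.13
grip_force: 60.2
```

```bash
python3 - <<'E'
from h import *
go(.608,-.3065,.0806,28);print(ctrl.get_obs()['ft_torque'])
E
```

```text
shift [ 0.07 -0.06  0.01] turn -3.5 tooly 24.5 j6 -54.1 pos [ 0.6088 -0.3069  0.0807] F [-2.3  0.2  6.5] w 0.13 t 36.1
[-0.04277463  0.39592902 -0.03655974]
```

>>> drive_tool(steps=[[[0,0,0,2],[0,0,0,2],[0,0,0,2],[0,0,0,0],[0,0,0,0]]])

```text
time: 36.6
eef_pos: [0.6088, -0.3069, 0.0807]
tool_rot: [0.584, 0.812, -0.0, 0.001]
ft_force: [-1.0, 0.5, 6.2]
width: 0.132
grip_force: 60.2
```

```bash
python3 - <<'E'
from h import *
go(.608,-.3065,.0806,28);print(ctrl.get_obs()['ft_torque'])
E
```

```text
shift [ 0.07 -0.06  0.01] turn -9.5 tooly 18.5 j6 -48.1 pos [ 0.6088 -0.3069  0.0807] F [-1.   0.5  6.2] w 0.132 t 36.6
[0.01282092 0.40748657 0.1768398 ]
```

>>> drive_tool(steps=[[[0,0,0,2],[0,0,0,2],[0,0,0,0],[0,0,0,0]]])

```text
time: 37.0
eef_pos: [0.6088, -0.3068, 0.0807]
tool_rot: [0.612, 0.791, -0.0, 0.001]
ft_force: [-2.5, 0.7, 7.4]
width: 0.13
grip_force: 60.9
```

```bash
python3 - <<'E'
from h import *
go(.608,-.3065,.0806,28);print(ctrl.get_obs()['ft_torque'])
E
```

```text
shift [ 0.05 -0.07  0.01] turn -13.5 tooly 14.5 j6 -44.1 pos [ 0.6088 -0.3068  0.0807] F [-2.5  0.7  7.4] w 0.13 t 37.0
[-0.01611803  0.50558069  0.71022167]
```

The turning torque jumped to 0.71 N·m, so the cylinder is at its stop. Releasing and moving on to the lever.

>>> drive_tool(steps=[[[0,0,0,0],[0,0,0,0],[0,0,0,0],[0,0,0,0],[0,0,-1,0],[0,0,-2,0],[0,0,-3,0],[0,0,-3,0],[0,0,-2,0],[0,0,0,0],[0,0,0,0]]], hand=0.4)

```text
time: 38.1
eef_pos: [0.6086, -0.3065, 0.1887]
tool_rot: [0.612, 0.791, 0.0, 0.0]
ft_force: [1.0, 0.2, -0.6]
width: 0.403
grip_force: 0.0
```

```bash
python3 - <<'E'
from h import *
go(.468,-.397,.16,82)
E
```

```text
shift [ -5.25 -15.87   2.87] turn -67.5 tooly 14.5 j6 -44.1 pos [ 0.6086 -0.3065  0.1887] F [ 1.   0.2 -0.6] w 0.403 t 38.1
```

>>> drive_tool(steps=[[[-1,-3.2,0,0],[-1,-3.2,0,0],[-1,-3.2,0,0],[-1.1,-3.2,0,0],[-1.1,-3.1,0,0],[0,0,0,-8.4],[0,0,0,-8.4],[0,0,0,-8.4],[0,0,0,-8.4],[0,0,0,-8.4],[0,0,0,-8.4],[0,0,0,-8.4],[0,0,0,-8.6],[0,0,0,0],[0,0,0,0]]])

```text
out of range; nothing moved
```

```bash
python3 - <<'E'
from h import *
go(.468,-.397,.047,82)
s=snap('top');S=snap('scene')
for z in(.070,.076):print('cap',onz(s,[[437.5,248.8]],z)[0])
# key check: bow top pixels in scene
a=cv2.resize(S['img'][225:325,140:280],(560,400),interpolation=2);b=cv2.resize(s['img'][200:240,376:416],(240,240),interpolation=2)
c=cv2.resize(s['img'][235:300,405:470],(240,160),interpolation=2)
save(np.hstack([a,np.vstack([b,c])]),'c12.png')
E
```

```text
shift [ -5.24 -15.88  14.17] turn -67.5 tooly 14.5 j6 -44.1 pos [ 0.6086 -0.3065  0.1887] F [ 1.   0.2 -0.6] w 0.403 t 38.1
cap [ 0.54008972 -0.40618236  0.07      ]
cap [ 0.53901648 -0.40461167  0.076     ]
```

>>> drive_tool(steps=[[[-1,-3.2,0,0],[-1,-3.2,0,0],[-1,-3.2,0,0],[-1.1,-3.2,0,0],[-1.1,-3.1,0,0],[0,0,0,-8.4],[0,0,0,-8.4],[0,0,0,-8.4],[0,0,0,-8.4],[0,0,0,-8.4],[0,0,0,-8.4],[0,0,0,-8.5],[0,0,0,-8.5],[0,0,0,0],[0,0,0,0]]])

```text
time: 39.7
eef_pos: [0.4671, -0.3962, 0.187]
tool_rot: [0.073, 0.997, 0.001, -0.001]
ft_force: [0.1, 0.7, 0.3]
width: 0.403
grip_force: 0.0
```

```bash
python3 - <<'E'
from h import *
go(.469,-.396,.047,82)
s=snap('top');S=snap('scene');im=s['img'];hsv=cv2.cvtColor(im,cv2.COLOR_RGB2HSV)
i=S['img'];sub=i[240:300,212:262];save(cv2.resize(np.vstack([sub]),(500,600),interpolation=2),'c12.png')
# bow: bluish-grey bright top at z .106, expected pixel
p=proj(S,[[.6088,-.3068,.106],[.6088,-.3068,.074]]);print(p)
E
```

```text
shift [-0.21  0.03 14.  ] turn -0.4 tooly 81.6 j6 -125.1 pos [ 0.4671 -0.3962  0.187 ] F [0.1 0.7 0.3] w 0.403 t 39.7
[[231.32361215 271.25170102]
 [233.14446298 281.46817705]]
```

View pics/c12.png

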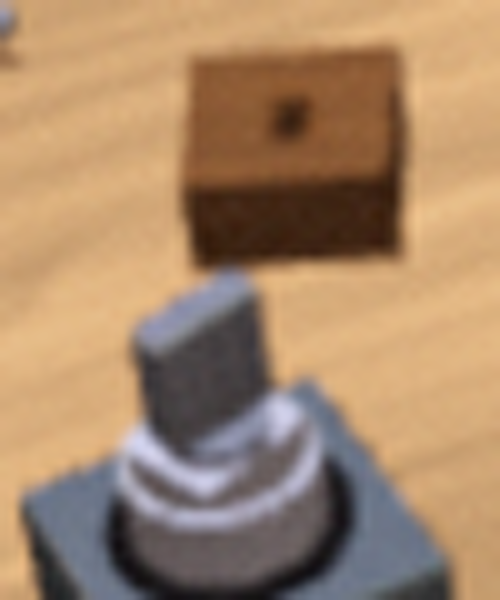

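The key stands home in the cylinder: bow top at crop (195,308) against a predicted (198,318), shoulder on the rim, turned. Now the lever.

>>> drive_tool(steps=[[[-0.2,0,4,0],[0,0,4,0],[0,0,3,0],[0,0,2,0],[0,0,1,0],[0,0,0,0],[0,0,0,0]]])

```text
time: 40.5
eef_pos: [0.4699, -0.3972, 0.0498]
tool_rot: [0.071, 0.997, -0.001, 0.001]
ft_force: [0.8, -0.4, -0.2]
width: 0.405
grip_force: 0.0
```

>>> drive_tool(steps=[[[0,0,0,0],[0,0,0,0],[0,0,0,0],[0,0,0,0],[0,0,0,0],[0,0,0,0]]], hand=0, force=40)

```text
time: 41.1
eef_pos: [0.4702, -0.3976, 0.0506]
tool_rot: [0.071, 0.997, -0.001, 0.001]
ft_force: [-1.0, 0.4, 5.3]
width: 0.156
grip_force: 43.4
```

```bash
python3 - <<'E'
from h import *
go(.469,-.396,.047,82);print(ctrl.get_obs()['ft_torque'])
E
```

```text
shift [0.14 0.14 0.35] turn -0.1 tooly 81.9 j6 -125.3 pos [ 0.4702 -0.3976  0.0506] F [-1.   0.4  5.3] w 0.156 t 41.1
[-0.03829448  0.08182025 -0.07013401]
```

>>> drive_tool(steps=[[[-0.03,0.61,0,5],[-0.03,0.61,0,5],[-0.03,0.61,0,5],[-0.03,0.61,0,5],[-0.03,0.61,0,5],[-0.03,0.61,0,5],[-0.03,0.61,0,5],[-0.03,0.61,0,5],[-0.02,0.55,0,4.5],[0,0,0,0],[0,0,0,0],[0,0,0,0]]])

```text
time: 42.3
eef_pos: [0.4972, -0.3519, 0.0505]
tool_rot: [0.443, 0.896, -0.0, 0.001]
ft_force: [-2.0, 1.0, 5.9]
width: 0.15
grip_force: 43.5
```

```bash
python3 - <<'E'
from h import *
go(.539,-.405,.047,37.5);o=ctrl.get_obs();print(o['ft_torque'])
v=o['eef_pos']-[.539,-.405,0];print(yaw(v),np.hypot(*v[:2]))
E
```

```text
shift [-6.76  0.1   0.37] turn -0.1 tooly 37.4 j6 -75.8 pos [ 0.4972 -0.3519  0.0505] F [-2.   1.   5.9] w 0.15 t 42.3
[-0.02107713  0.24177549 -0.16996754]
128.2 0.06761916657990916
```

>>> drive_tool(steps=[[[0,0,0,0],[0,0,0,0],[0,0,0,0],[0,0,0,0],[0,0,-1,0],[0,0,-3,0],[0,0,-4,0],[0,0,-4,0],[3,-3,0,0],[3,-3,0,0],[3,-3,0,0],[3,-3,0,0],[0,0,0,0],[0,0,0,0]]], hand=0.4)

```text
time: 43.7
eef_pos: [0.3279, -0.3289, 0.1697]
tool_rot: [0.444, 0.896, -0.0, 0.001]
ft_force: [-0.4, 0.0, -0.1]
width: 0.404
grip_force: 0.0
```

```bash
python3 - <<'E'
from h import *
s=snap('top');S=snap('scene');im=s['img'];hsv=cv2.cvtColor(im,cv2.COLOR_RGB2HSV);g=im.max(2);print(ctrl.get_obs()['eef_pos'])
m=((hsv[...,1]<45)&(g>95)).astype(np.uint8);p=proj(s,[[.539,-.405,.07],[.484,-.333,.07]]);print(p)
def L(m,r,z,lo,hi):
    w=np.zeros_like(m);w[r[0]:r[1],r[2]:r[3]]=m[r[0]:r[1],r[2]:r[3]]
    n,l,st,c=cv2.connectedComponentsWithStats(w);k=1+np.argmax(st[1:,4]);print(st[k])
    ys,xs=np.nonzero(l==k);f=cv2.fitLine(np.c_[xs,ys].astype(np.float32),cv2.DIST_L2,0,.01,.01).ravel()
    q=onz(s,[f[2:]+lo*f[:2],f[2:]+hi*f[:2]],z);return q[0],yaw(q[0]-q[1])
print('lever',L(m,(248,285),.07,-10,10) if 0 else L(m,(248,285,400,442),.07,-10,10))
dark=((hsv[...,1]<60)&(g<75)).astype(np.uint8)
w=np.zeros_like(dark);w[236:270,410:456]=dark[236:270,410:456]
b=((hsv[...,0]>12)&(hsv[...,0]<25)&(hsv[...,1]>128)).astype(np.uint8)
print('pipe',L(b,(235,270,410,460),.04,-18,18))
c=max(cv2.findContours(w,0,2)[0],key=cv2.contourArea);bx=cv2.boxPoints(cv2.minAreaRect(c));q=onz(s,bx,.01);print('foot',bx.tolist(),[yaw(q[(i+1)%4]-q[i]) for i in range(4)])
# others unchanged in the box + lid
m2=np.zeros(g.shape,bool);m2[205:270,224:320]=1
n,l,st,c=cv2.connectedComponentsWithStats(((g<45)&m2).astype(np.uint8));print([st[i].tolist() for i in range(1,n) if st[i,4]>15])
E
```

```text
[ 0.32891278 -0.32887531  0.16917871]
[[437.07765822 249.23559416]
 [410.73051525 271.61624663]]
[411 250  26  23 167]
lever (array([ 0.49308793, -0.34608487,  0.07      ]), np.float64(127.0))
[435 248  20  11 154]
pipe (array([ 0.52144017, -0.38925947,  0.04      ]), np.float64(102.2))
foot [[426.90985107421875, 264.9917907714844], [427.50823974609375, 258.4098205566406], [443.55743408203125, 259.8688659667969], [442.95904541015625, 266.4508361816406]] [np.float64(-10.1), np.float64(-97.6), np.float64(169.5), np.float64(82.4)]
[[234, 253, 9, 8, 30], [266, 254, 10, 7, 26]]
```

```bash
python3 - <<'E'
from h import *
s=snap('top');g=s['img'].max(2)
m2=np.zeros(g.shape,bool);m2[205:268,224:320]=1
n,l,st,c=cv2.connectedComponentsWithStats(((g<70)&m2).astype(np.uint8));print([(st[i].tolist(),onz(s,[c[i]],.02)[0].round(3)) for i in range(1,n) if st[i,4]>15])
m2[:]=0;m2[185:330,85:212]=1
n,l,st,c=cv2.connectedComponentsWithStats(((g<70)&m2).astype(np.uint8));print('bench',[st[i].tolist() for i in range(1,n) if st[i,4]>30])
S=snap('scene');i=S['img'];hs=cv2.cvtColor(i,cv2.COLOR_RGB2HSV)
w=((hs[...,1]<60)&(hs[...,2]<150)).astype(np.uint8);r=np.zeros_like(w);r[150:172,335:400]=w[150:172,335:400];ys,xs=np.nonzero(r);k=ys<168;print('handle',xs[k].min(),xs[k].max(),np.mean(xs[k]),np.mean(ys[k]))
E
```

```text
[([231, 249, 15, 15, 140], array([0.55 , 0.113, 0.02 ])), ([263, 249, 15, 14, 131], array([0.548, 0.027, 0.02 ])), ([304, 262, 14, 6, 45], array([ 0.52 , -0.079,  0.02 ]))]
bench []
handle 342 385 367.3813559322034 162.94915254237287
```

```bash
python3 - <<'E'
from h import *
s=snap('top');g=s['img'].max(2)
print(g[245:280,300:322]);print(g[246:268,228:249])
E
```

```text
[[106 107 106 106 106 106 105 106 105 105 106 108 107 108 107 107 107 107
  106 106 106 102]
 [106 107 106 107 106 106 105 106 105 106 107 107 108 108 107 107 107 107
  108 107 106 103]
 [106 106 106 106 106 106 105 105 105 106 107 107 107 107 107 107 107 107
  107 107 106 102]
 [106 106 105 106 106 107 107 107 106 106 107 108 107 107 106 106 106 107
  107 107 106 102]
 [106 106 105 105 105 106 107 106 107 107 107 107 106 107 106 106 107 107
  107 107 107 102]
 [107 106 105 106 106 107 107 107 107 106 108 107 107 106 107 106 106 107
  107 107 106 101]
 [107 107 107 106 106 106 107 107 107 107 107 107 108 107 107 106 107 107
  106 107 105 102]
 [106 107 107 106 106 107 107 108 107 108 108 108 106 107 107 107 108 107
  106 107 105 102]
 [107 107 106 106 106 106 107 107 107 107 108 107 108 107 107 107 107 107
  107 106 105 101]
 [106 107 106 106 106 106 106 107 107 107 107 107 107 107 107 107 107 107
  107 106 105 102]
 [106 107 106 107 106 106 107 107 107 107 106 106 106 107 106 106 107 106
  106 105 105 102]
 [107 106 107 107 107 107 107 107 107 106 106 106 106 106 106 106 107 106
  1
[... 3414 characters left out ...]
8  84  65  53  47  43  40  36  35  37  43  49  51  56  75  92
  100 102 102]
 [101 102  99  91  78  63  55  51  48  47  48  49  49  50  53  69  87  98
  102 102 103]
 [102 101 101  97  89  79  69  60  55  54  54  53  52  59  70  85  96 101
  103 103 103]
 [102 102 102 100  98  94  87  78  70  65  66  68  73  81  90  97 102 103
  103 104 103]
 [102 101 102 102 101 100  98  93  89  87  88  89  92  97 101 103 103 103
  103 104 103]
 [102 102 102 103 103 102 101 100 100  99  98  99 101 103 104 103 103 103
  103 103 104]
 [101 102 102 102 102 102 101 102 102 102 102 103 103 104 103 103 102 102
  103 103 104]
 [102 102 101 102 102 102 103 102 102 101 102 103 103 104 103 103 102 102
  103 103 103]]
```

The third housing has been nudged to the front wall of the box. Its outline and hub highlight match a flat, hub-up one: the edge-to-highlight spacing is 4.5 px, the same as the first housing. The lid handle is still at row 163, and the lever reads about 45°. Handing in.

```bash
python3 -c "
from cell import ctrl
print(ctrl.sign_off())"
```

```text
the job is handed in; nothing more can be done
None
```

The job is handed in: lid at about 75°, all three black housings in the box hub up (one got nudged against the front wall during the run and I left it there), key fully home and turned to its stop, then the air valve opened to about 45°.

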